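# Put up the wide sheet easel

## Robot

A 6-joint arm with a two-finger parallel gripper is mounted at the origin on a cart in front of the work surface, level with it; the furniture and walls round the work are solid. World frame = base frame: x ahead of the robot, y to its left, z up, the work surface at z = 0. Lengths are in m, angles in rad, forces in N, time in s.
With the tool pointing down it reaches from about 0.25 to 0.775 m from the base axis. Payload 4 kg.
Tool frame: the origin (TCP) lies midway between the tips of the shut fingers; the grasp point (between the pads) lies 19 mm behind it; y points along the fingers, z is the direction in which the jaws open and shut, and the axes are right-handed (so a half turn about y gives the same grasp; the last joint's range is limited). The gripper opens to 94 mm and grips with 3 to 60 N. Pads are 16 mm wide; open, the fingers measure 119 mm over their backs; the gripper's body (75 mm by 177 mm) begins 78 mm behind the grasp point.
Start: joints at [1.227, 0.087, 1.371, -0, 1.684, -0.103], TCP at [0.131, 0.534, 0.174] pointing down, gripper open.
Joint ranges: [-3.1, 3.1], [-0.76, 2.03], [0.27, 2.55], [-1.08, 4.22], [0.17, 2.65], [-2.57, 2.57]. Speed limits (rad/s): [2.79, 2.79, 3.14, 3.14, 3.14, 3.14].

## Interface

Orientations are given as [roll, pitch, yaw] about the fixed x, y, z axes, in that order (R = Rz(yaw) Ry(pitch) Rx(roll)).
In Python, from bench import robot gives the robot as it stands.
- The arm moves only by the shell command python3 -m creep 'ROWS'. ROWS is JSON, a list of rows, each a list of 5 numbers: the shift along the tool's x, y, z scaled (see below), then the turn about the tool's y scaled (see below), then the gripper command: -1 is shut, 1 is fully open, values between are in proportion. A call has 1 to 20 rows; each row shifts and turns the commanded pose from where the row before left it, along the tool's axes as they then stand; what a row does not reach is not made up. The controller multiplies each number of a shift by 2.5 cm and each number of a turn by 0.12 rad. A row lasts 1/8 s, in which the tool goes at most 62.5 mm and 10.7 degrees, less where a joint would pass 70% of its speed; a pose out of reach is approached as far as the arm can. A call with a number of a shift or a turn outside -1 to 1 is refused whole. A call with a gripper value outside its range is refused whole. The fingers move at their own pace and stop on an object; the grip force is fixed at half the most. Time passes only in rows, so rows that do not move let the fingers close. It gives the time, the measured TCP pose, the force and the opening at its end, in the units of the state.
- robot.get_obs(): the state, without advancing time (a new reading comes with each control period).
- robot.snapshot(name): name is "scene" or "top" or "wrist"; returns a dict with "frame" (384x512x3 uint8, blue, green, red), "fx", "fy", "cx", "cy" (pixels), "dist" ([k1, k2, p1, p2, k3] as OpenCV has them; the pictures are not rectified), "world_from_camera" (4x4, takes a point from camera to world coordinates); the wrist camera has in their place "tool_from_camera" (4x4, takes a point from camera to tool coordinates, whose origin is the TCP and whose axes are the tool frame's). Camera axes: x right, y up, looking along -z (the intrinsics and any distortion apply to the point x, -y, -z); pixel columns grow to the right and rows downward; lengths in m; the calibration is good to about 2 mm. A picture is of the moment at which its call begins: read the wrist's pose just before it. There is no depth.
- robot.close_job(): hands the job in, once; it reports no verdict.
Trained networks look in the newest picture that a camera, given by its name, has taken for a name from the list of things; names that differ only in an ending like _2 or _b are one class to them, and where a whole thing is asked for, a point or a joint stands for the part that bears it (a point fixed in the world has none). Each returns a list of dicts, best first, with "p" (0 to 1); they miss things now and then, are a little off and sometimes report something else, mostly with a low value. They report only what shows in the picture. A call takes as long as a camera call.
- robot.look_for(label, camera): "box" ([left, top, width, height] in pixels, round what is visible of it).
- robot.spot_point(label, camera): "centre" ([column, row] in pixels: a listed point, or the origin of a listed thing).
The state is a dict: "time": time; "joint_positions": joint angles; "qvel": joint speeds; "joint_torque": joint torques, N m; "tool_pos": TCP position; "ee_rot": TCP orientation; "wrist_force": force on the tool from outside, world axes, zero at the start; "wrist_torque": the same for the moment, N m; "width": finger opening in m.
Only numpy, scipy, OpenCV 4.12 (cv2) and the standard library are available. Lean on these libraries where they do the work, as an engineer would, in place of code of your own. Each camera call takes 0.05 s, during which the arm holds its last target. There are 200 camera calls.

## Task

Two folding sheet easels lie folded flat on the worktop. Put up the wider one for the next order sheet: raise its panel by the pull loop past the dead centre of its spring so that it snaps open and stands by itself, leaning back against its stop. Leave the narrower easel folded.

Things in the scene. Friction and masses are not known exactly. Their poses are not given: they have to be found in the camera images.
- wide_easel: aluminium base of the wider easel, 145x160x8 mm, screwed down (fixed); hinge cheeks and a spring strut (+y) outside it, to 44 mm high. Origin: centre of its underside. x points from pull loop to hinge, y along the hinge, z up. Hinge axis at x=+62.5, z=30 mm. Grey panel 160 mm wide, 125 from hinge to free edge, 6 mm thick; folded, it lies level at z=30 mm. The base does not reach under the loop.
- wide_easel_bar (a point): middle of the grip bar of its pull loop: round rubber bar 10 mm thick, 60 mm long, along y, on wires at y=-36 and +36 mm, 180 mm from the hinge axis; 50 mm open between bar and panel edge. Folded it is 30 mm above the worktop, nothing under or before it. Pinched across from above, it turns between the fingers, so they can stay vertical. Axes: the panel's, as the base's when folded.
- wide_panel (a joint): angle of the wide panel (rad): 0 folded flat, 1.85 open against its stop, leaning 16 degrees back, away from where the loop lay. It opens upward about the hinge: the loop rises, then goes over towards the base's +x. An over-centre spring holds it shut (about 4 N at the bar), pushes it back below about 0.95 rad and beyond that throws it to the open stop.
- narrow_panel (a joint): angle of the narrow easel's panel (rad), same sense: 0 folded flat, 1.85 open; starts folded, to stay so. Same make, fixed about 0.3 m to the left or right of the wide easel; panel 95 mm wide and 95 mm long, base 115x95 mm, with a like pull loop.

How it is judged:
At the end, for the whole second after the job is handed in: the wide easel's panel stands open at rest, its angle above 1.65 rad (within 0.2 rad of its stop), and the narrow easel's panel is folded, below 0.17 rad (value of joint wide_panel above 1.65 rad and velocity of joint wide_panel between -0.1 and 0.1 rad/s and value of joint narrow_panel below 0.17 rad); the robot touches nothing.
It fails at once if the narrow easel's panel is raised by more than 0.5 rad (value of joint narrow_panel above 0.5 rad).
It also fails if it takes over 37 s, if anything falls off the work surface, if the arm or the gripper's body presses on something with over 40 N, if the wrist force passes 120 N, or if a joint passes its speed limit or range.

## Working session

There is one attempt and no reset: what is moved stays moved. The work goes in short steps, Python scripts to look and compute and a shell command to move; the robot and the scene stay as the last step left them, time stands still between calls to the robot, and variables do not carry over. Pictures are saved under pics/ and viewed, on a budget of 10 in all, crops included, one or two more only if the job needs it, and the job is handed in when it is done.

```bash
mkdir -p pics
cat > h.py <<'E'
import numpy as np, cv2
from scipy.spatial.transform import Rotation as R
from bench import robot
def ray(s,px,T=None):
    K=np.array([[s["fx"],0,s["cx"]],[0,s["fy"],s["cy"]],[0,0,1.]])
    u=cv2.undistortPoints(np.array([[px]],float),K,np.array(s["dist"],float))[0,0]
    T=np.array(s["world_from_camera"]) if T is None else T
    return T[:3,3],T[:3,:3]@np.array([u[0],-u[1],-1.])
def atz(s,px,z,T=None):
    o,d=ray(s,px,T); return o+d*(z-o[2])/d[2]
def toolT(o):
    T=np.eye(4);T[:3,:3]=R.from_euler('xyz',o["ee_rot"]).as_matrix();T[:3,3]=o["tool_pos"];return T
E
python3 - <<'E'
from h import *
o=robot.get_obs();print(o)
print(toolT(o).round(3))
ims=[]
for c in("scene","top"):
    s=robot.snapshot(c);ims.append(s["frame"]);cv2.imwrite(f"pics/{c}0.png",s["frame"])
    for l,z in(("wide_easel",0),("wide_easel_bar",.03)):
        for d in robot.spot_point(l,c): print(c,l,d,atz(s,d["centre"],z).round(3))
        print(robot.look_for(l,c))
    for d in robot.look_for("narrow_panel",c): print("narrow",d)
E
```

```text
{'time': 0.0, 'joint_positions': array([ 1.22688584e+00,  8.79636675e-02,  1.37221781e+00, -2.92210903e-05,
        1.68359717e+00, -1.03126465e-01]), 'qvel': array([ 0.00221022, -0.00163744,  0.00054223, -0.00043707,  0.00208171,
       -0.00028579]), 'joint_torque': array([-1.41600205e-03, -3.40160751e+01, -3.02438807e+01,  7.17110164e-02,
        3.25503107e-02, -1.56705560e-04]), 'tool_pos': array([0.13097932, 0.53355254, 0.17321801]), 'ee_rot': array([-1.57297370e+00,  1.96146226e-04, -2.40787496e-01]), 'wrist_force': array([-0.09178188, -0.18058464, -0.71451524]), 'wrist_torque': array([ 2.90819297e-05,  3.15821500e-03, -6.93015820e-02]), 'width': 0.09399490921471701}
[[ 0.971 -0.001  0.238  0.131]
 [-0.238 -0.002  0.971  0.534]
 [-0.    -1.    -0.002  0.173]
 [ 0.     0.     0.     1.   ]]
scene wide_easel {'centre': [302.3, 236.4], 'p': 0.79} [ 0.518 -0.059  0.   ]
[{'box': [251.4, 178.3, 109.9, 99.6], 'p': 0.65}]
scene wide_easel_bar {'centre': [265.2, 262.4], 'p': 0.75} [ 0.404 -0.055  0.03 ]
scene wide_easel_bar {'centre': [301.3, 234.4], 'p': 0.69} [ 0.502 -0.066  0.03 ]
[{'box': [251.7, 189.6, 102.5, 85.1], 'p': 0.59}]
narrow {'box': [151.9, 130.2, 65.8, 52.3], 'p': 0.78}
top wide_easel {'centre': [308.3, 198.3], 'p': 0.84} [ 0.518 -0.054  0.   ]
[{'box': [259.2, 153.6, 92.2, 103.6], 'p': 0.9}]
top wide_easel_bar {'centre': [316.4, 250.3], 'p': 0.61} [ 0.403 -0.065  0.03 ]
[]
narrow {'box': [122.8, 166.5, 49.9, 82.4], 'p': 0.89}
```

View pics/top0.png

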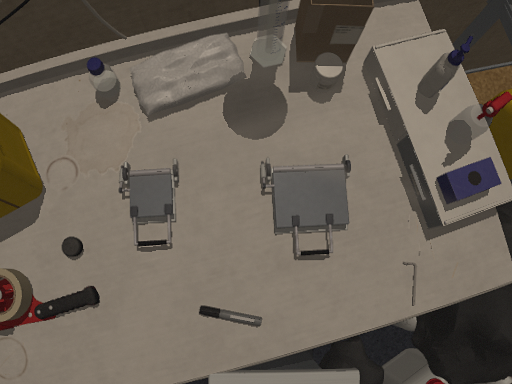

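View pics/scene0.png

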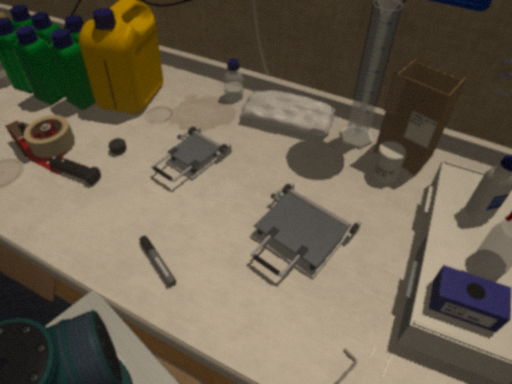

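The wide easel is on the right in the top view (columns 258–352, rows 153–258), with its bar near (314,252). The narrow easel is on the left, with its bar near (152,242). I'll move above the wide bar and turn the jaws across it.

```bash
python3 -m creep '[[0.8,0,-1,0,0],[0.8,0,-1,0,0],[0.8,0,-1,0,0],[0.8,0,-1,0,0],[0.8,0,-1,0,0],[0.8,0,-1,0,0],[0.8,0,-1,0,0],[0.8,0,-1,0,0],[0.8,0,-1,0,0],[0.8,0,-1,0,0],[0.8,0,-1,0,0],[0.8,0,-1,0,0],[0.8,0,-1,0,0],[0.8,0,-1,0,0],[0.8,0,-1,0,0],[0.8,0,-1,0,0],[0.8,0,-1,0,0],[0.8,0,-1,0,0],[0.8,0,-1,0,0],[0.8,0,-1,0,0]]' && python3 -m creep '[[0,0,0,1,-0.15],[0,0,0,1,-0.15],[0,0,0,1,-0.15],[0,0,0,1,-0.15],[0,0,0,1,-0.15],[0,0,0,1,-0.15],[0,0,0,1,-0.15],[0,0,0,1,-0.15],[0,0,0,1,-0.15],[0,0,0,1,-0.15],[0,0,0,0.5,-0.15],[0,0,0,0,-0.15],[0,0,0,0,-0.15]]'
python3 - <<'E'
from h import *
o=robot.get_obs();T=toolT(o);print(o["tool_pos"],o["joint_positions"],o["width"]);print(T.round(3))
s=robot.snapshot("wrist");W=T@np.array(s["tool_from_camera"]);cv2.imwrite("pics/w1.png",s["frame"])
for l,z in(("wide_easel",0),("wide_easel_bar",.03)):
    for d in robot.spot_point(l,"wrist"): print(l,d,atz(s,d["centre"],z,W).round(4))
s=robot.snapshot("top")
for d in robot.spot_point("wide_easel_bar","top"): print(d,atz(s,d["centre"],.03).round(3))
E
```

```text
time: 3.1
tool_pos: [0.4008, -0.0479, 0.1746]
ee_rot: [-1.571, -0.001, -0.241]
wrist_force: [-0.1, -0.2, 0.3]
width: 0.0468
time: 4.72
tool_pos: [0.4004, -0.0468, 0.1744]
ee_rot: [-1.571, 0.0, -1.5]
wrist_force: [0.4, -1.0, -0.5]
width: 0.04
[ 0.40040745 -0.04681359  0.17444294] [-2.57345371e-01 -2.47044008e-01  1.68141487e+00  9.89563797e-05
  1.70700510e+00 -3.28208102e-01] 0.03997037622179204
[[ 0.071  0.     0.997  0.4  ]
 [-0.997  0.     0.071 -0.047]
 [-0.    -1.     0.     0.174]
 [ 0.     0.     0.     1.   ]]
wide_easel {'centre': [335.6, 177.5], 'p': 0.64} [ 0.5227 -0.0524  0.    ]
wide_easel_bar {'centre': [253.0, 183.5], 'p': 0.62} [ 0.3997 -0.0622  0.03  ]
{'centre': [313.8, 251.8], 'p': 0.84} [ 0.4   -0.059  0.03 ]
{'centre': [308.4, 199.1], 'p': 0.25} [ 0.511 -0.05   0.03 ]
```

View pics/w1.png

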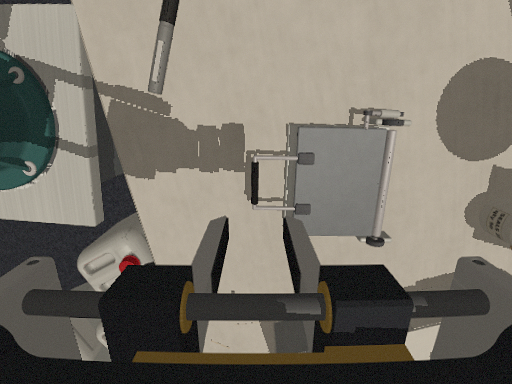

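The wrist picture shows the bar at about (254,183) and its wires parallel to the jaw direction. That puts the bar at (0.400, -0.062). I'll shift sideways, descend and grip.

```bash
python3 -m creep '[[0.6,0.5,0,0.05,-0.15],[0,1,0,0,-0.15],[0,1,0,0,-0.15],[0,1,0,0,-0.15],[0,1,0,0,-0.15],[0,1,0,0,-0.15],[0,1,0,0,-0.15],[0,0,0,0,-0.15],[0,0,0,0,-0.15],[0,0,0,0,-1],[0,0,0,0,-1],[0,0,0,0,-1],[0,0,0,0,-1],[0,0,0,0,-1],[0,0,0,0,-1]]'
python3 - <<'E'
import numpy as np
# arc increments in tool units (z fwd, y down), 0.14 rad per row
t=np.linspace(0,1.8,16);p=.18*np.c_[-np.cos(t),-np.sin(t)]/.025
print(np.diff(p,axis=0).round(2).tolist(), t.round(2))
E
```

```text
time: 6.85
tool_pos: [0.4014, -0.0617, 0.0118]
ee_rot: [-1.571, 0.0, -1.507]
wrist_force: [0.3, 0.5, 0.2]
width: 0.0006
[[0.05, -0.86], [0.15, -0.85], [0.26, -0.82], [0.35, -0.79], [0.44, -0.74], [0.53, -0.68], [0.61, -0.61], [0.68, -0.54], [0.74, -0.45], [0.78, -0.36], [0.82, -0.26], [0.85, -0.16], [0.86, -0.06], [0.86, 0.04], [0.85, 0.15]] [0.   0.12 0.24 0.36 0.48 0.6  0.72 0.84 0.96 1.08 1.2  1.32 1.44 1.56
 1.68 1.8 ]
```

The fingers closed to zero, so they missed the bar. I'll look.

Run:
```python
from h import *
o=robot.get_obs();T=toolT(o);print(o["tool_pos"],o["wrist_force"])
s=robot.snapshot("wrist");W=T@np.array(s["tool_from_camera"]);a=s["frame"]
for d in robot.spot_point("wide_easel_bar","wrist"): print(d,atz(s,d["centre"],.03,W).round(4))
t=robot.snapshot("top")
for d in robot.spot_point("wide_easel_bar","top"): print(d,atz(t,d["centre"],.03).round(3))
c=robot.snapshot("scene")
for d in robot.spot_point("wide_easel_bar","scene"): print(d,atz(c,d["centre"],.03).round(3))
g=lambda f,x,y,w,h:cv2.resize(f[y:y+h,x:x+w],(400,300),interpolation=cv2.INTER_CUBIC)
cv2.imwrite("pics/m2.png",np.vstack([np.hstack([cv2.resize(a,(400,300)),g(a,150,60,200,150)]),np.hstack([g(t["frame"],240,150,140,105+0),g(c["frame"],220,160,160,120)])]))
```

```text
[ 0.40142522 -0.06173203  0.01182354] [0.30362762 0.46797985 0.19666438]
{'centre': [253.0, 219.0], 'p': 0.78} [ 0.4006 -0.0611  0.03  ]
{'centre': [315.8, 250.8], 'p': 0.71} [ 0.402 -0.063  0.03 ]
{'centre': [263.5, 264.2], 'p': 0.97} [ 0.399 -0.056  0.03 ]
```

View pics/m2.png

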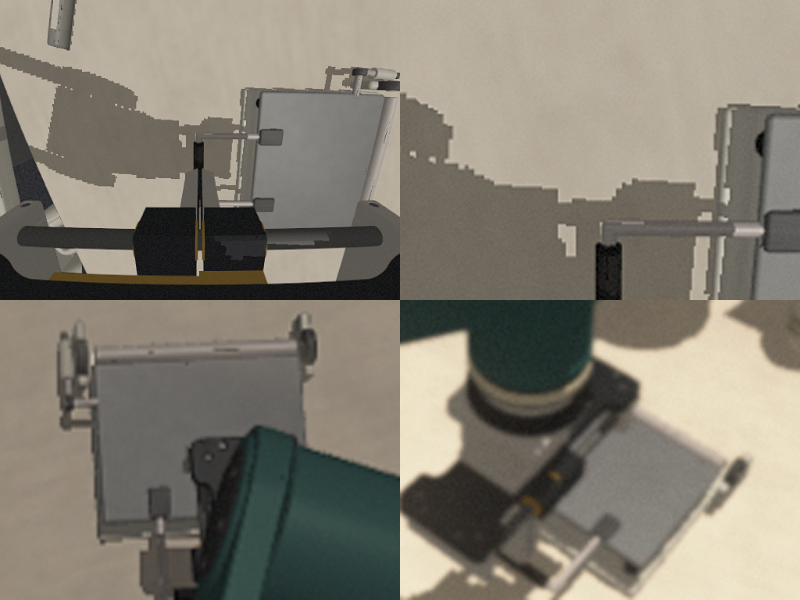

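Mosaic: the bar's far end lies in line with the fingers (wrist image, about (253,190)), but I can't tell whether it sits between them. I'll take an enlarged crop.

Run:
```python
from h import *
o=robot.get_obs();print(o["width"],o["time"])
s=robot.snapshot("wrist");a=s["frame"][165:285,190:350]
a=cv2.convertScaleAbs(cv2.resize(a,(800,600),interpolation=cv2.INTER_CUBIC),alpha=1.8,beta=20)
cv2.imwrite("pics/w3.png",a)
T=np.array(s["tool_from_camera"]);K=np.array([[s["fx"],0,s["cx"]],[0,s["fy"],s["cy"]],[0,0,1.]])
def pj(p):
    q=np.linalg.inv(T)@np.r_[p,1];q=np.array([[q[0],-q[1],-q[2]]])
    return cv2.projectPoints(q,np.zeros(3),np.zeros(3),K,np.array(s["dist"],float))[0].ravel().round(1)
print("bar centre/ends if gripped",pj([0,-.019,0]),pj([-.03,-.019,0]),pj([-.03,-.019,.005]),pj([-.03,-.019,-.005]))
print("tips",pj([0,0,0]),pj([-.008,0,0]),pj([-.008,-.019,.005]),pj([-.008,-.019,-.005]))
print("wire",pj([-.036,-.019,0]), "lower10", pj([-.036,-.009,0]),"cam",T.round(3))
```

```text
0.0005483472310982706 7.15
bar centre/ends if gripped [254.  220.2] [253.9 182.9] [260.7 182.9] [247.2 182.9]
tips [254.  211.3] [254.  202.3] [260.5 210.6] [247.4 210.6]
wire [253.9 175. ] lower10 [254. 172.] cam [[-0.001 -0.959 -0.283 -0.082]
 [-0.003  0.283 -0.959 -0.21 ]
 [ 1.     0.    -0.003  0.001]
 [ 0.     0.     0.     1.   ]]
```

View pics/w3.png

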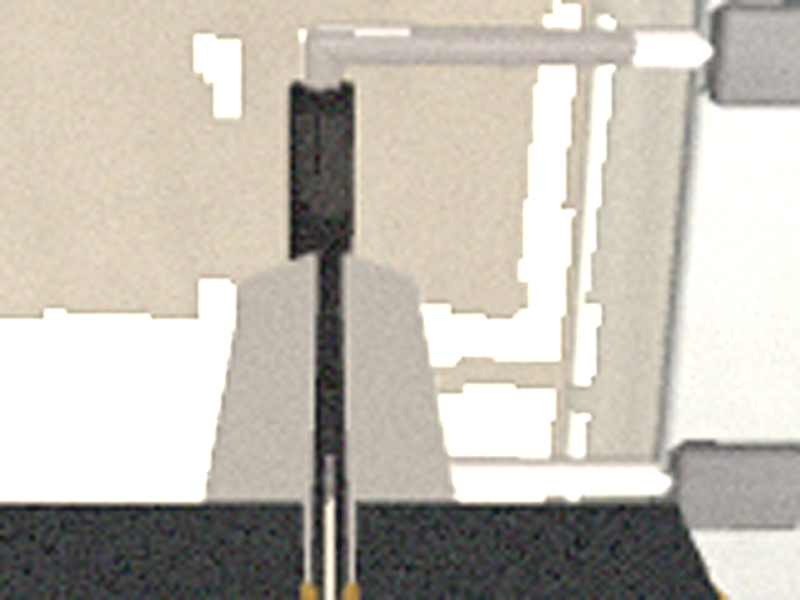

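The crop shows the bar end at about (254,182), in line with the fingers and where it should be for z = 0.03. The finger gap looks much thinner than 10 mm, though. A small lift will settle it.

```bash
python3 -m creep '[[0,-0.6,0.03,0,-1],[0,-0.6,0.07,0,-1],[0,0,0,0,-1]]'
python3 - <<'E'
from h import *
o=robot.get_obs();print(o["width"],o["wrist_force"],o["tool_pos"])
s=robot.snapshot("wrist");t=robot.snapshot("scene")
cv2.imwrite("pics/w4.png",np.hstack([cv2.resize(s["frame"][120:300,170:350],(400,400)),cv2.resize(t["frame"][170:320,220:370],(400,400))]))
E
```

```text
time: 7.58
tool_pos: [0.4059, -0.0621, 0.0443]
ee_rot: [-1.566, -0.002, -1.507]
wrist_force: [0.5, -0.9, -0.8]
width: 0.0004
0.000370232372192252 [ 0.49792073 -0.8633138  -0.78145541] [ 0.40589193 -0.06213431  0.04427605]
```

View pics/w4.png

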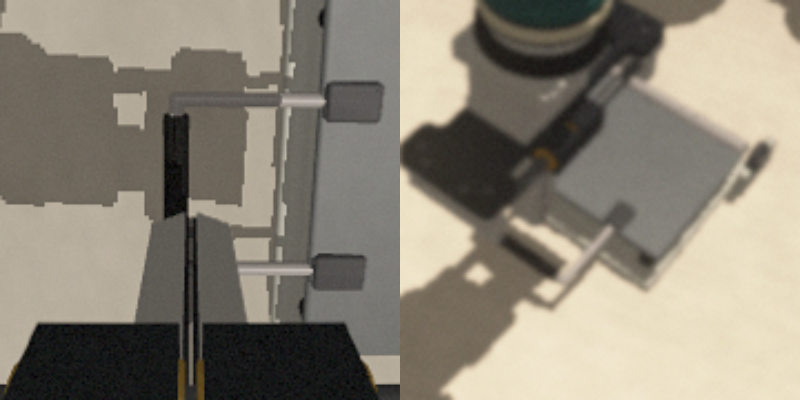

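The bar stayed down, and the fingers sit above it in both views (wrist: bar end about (249,172), fingertips at row 217). Either the bar or the fingertips are not at the height I assumed. I'll triangulate the wires from the wrist views and compare them with the top camera.

Run:
```python
from h import *
s=robot.snapshot("wrist");C=np.array(s["tool_from_camera"]);print(s["fx"],s["dist"])
def T(p,r):
    M=np.eye(4);M[:3,:3]=R.from_euler('xyz',r).as_matrix();M[:3,3]=p;return M@C
V={'w1':T([.4004,-.0468,.1744],[-1.571,0,-1.5]),'w3':T([.4014,-.0617,.0118],[-1.571,0,-1.507]),'w4':T([.4059,-.0621,.0443],[-1.566,-.002,-1.507])}
def tri(obs):
    A=np.zeros((3,3));b=np.zeros(3);L=[]
    for k,px in obs:
        o,d=ray(s,px,V[k]);d/=np.linalg.norm(d);P=np.eye(3)-np.outer(d,d);A+=P;b+=P@o;L.append((o,P))
    x=np.linalg.solve(A,b);return x.round(4),[round(float(np.linalg.norm(P@(x-o))*1e3),1) for o,P in L]
print("far corner",tri([('w1',(254,156.5)),('w3',(254.5,174)),('w4',(248,166))]))
print("near corner/panel clip",tri([('w1',(302,209)),('w3',(333,261)),('w4',(321,241.5))]))
print("far clip",tri([('w1',(305,158)),('w3',(340,174.5)),('w4',(327,166))]))
K=np.array([[s["fx"],0,s["cx"]],[0,s["fy"],s["cy"]],[0,0,1.]])
for y in(0,-.01,-.02,-.03):
  for x in (-.008,0,.008):
    q=np.linalg.inv(C)@np.array([x,y,0,1]);q=np.array([[q[0],-q[1],-q[2]]])
    print(y,x,cv2.projectPoints(q,np.zeros(3),np.zeros(3),K,np.array(s["dist"],float))[0].ravel().round(1))
```

```text
266.1515841581165 [-0.05379888  0.          0.          0.          0.        ]
far corner (array([ 0.3987, -0.0229,  0.0429]), [0.6, 0.9, 1.0])
near corner/panel clip (array([ 0.4727, -0.098 ,  0.0229]), [0.9, 1.4, 0.6])
far clip (array([ 0.4718, -0.0261,  0.0072]), [0.7, 1.0, 1.3])
0 -0.008 [254.  202.3]
0 0 [254.  211.3]
0 0.008 [254.1 220.1]
-0.01 -0.008 [254.  206.5]
-0.01 0 [254.  215.8]
-0.01 0.008 [254.  224.9]
-0.02 -0.008 [254. 211.]
-0.02 0 [254.  220.7]
-0.02 0.008 [254.  230.2]
-0.03 -0.008 [253.9 216.1]
-0.03 0 [253.9 226.1]
-0.03 0.008 [254. 236.]
```

The bar is near z ≈ 0.03 and y ≈ -0.06, so it is where I expected. The fingertips, however, show about 30 mm behind the TCP in the wrist view, both by row and by apparent width. They closed above the bar. I'll reopen, then go down in small steps and check the force.

```bash
python3 -m creep '[[0,0,-0.2,0,-0.15],[0,0,0,0,-0.15],[0,0,0,0,-0.15],[0,0.7,0,0,-0.15],[0,0.7,0,0,-0.15],[0,0,0,0,-0.15]]' && python3 -m creep '[[0,0.15,0,0,-0.15],[0,0.1,0,0,-0.15],[0,0,0,0,-0.15]]' && python3 -m creep '[[0,0.1,0,0,-0.15],[0,0.1,0,0,-0.15],[0,0,0,0,-0.15]]'; python3 -c "
from h import *
print(robot.get_obs()['tool_pos'])"
```

```text
time: 8.48
tool_pos: [0.3975, -0.0615, 0.0055]
ee_rot: [-1.574, 0.001, -1.507]
wrist_force: [-0.2, -0.9, 0.1]
width: 0.0397
time: 8.85
tool_pos: [0.3991, -0.062, 0.0008]
ee_rot: [-1.57, -0.0, -1.507]
wrist_force: [-0.6, -0.1, 0.1]
width: 0.0401
time: 9.22
tool_pos: [0.3987, -0.0618, -0.0047]
ee_rot: [-1.571, 0.0, -1.507]
wrist_force: [-0.4, -0.8, 0.9]
width: 0.0399
[ 0.39870673 -0.06184868 -0.00465721]
```

The TCP reads -5 mm with no contact, so the fingers really do end well above the reported TCP. I'll continue down, then grip.

```bash
python3 -m creep '[[0,0.12,0,0,-0.15],[0,0.12,0,0,-0.15],[0,0,0,0,-0.15]]' && python3 -m creep '[[0,0.12,0.03,0,-0.15],[0,0.12,0,0,-0.15],[0,0,0,0,-0.15]]' &&  python3 -m creep '[[0,0,0,0,-1],[0,0,0,0,-1],[0,0,0,0,-1],[0,0,0,0,-1]]'
```

```text
time: 9.6
tool_pos: [0.3986, -0.0618, -0.0108]
ee_rot: [-1.571, 0.0, -1.507]
wrist_force: [0.5, -0.0, 0.3]
width: 0.0398
time: 9.98
tool_pos: [0.3994, -0.0618, -0.0168]
ee_rot: [-1.572, 0.0, -1.507]
wrist_force: [0.4, 0.8, 0.5]
width: 0.0399
time: 10.48
tool_pos: [0.4002, -0.0619, -0.0163]
ee_rot: [-1.57, 0.0, -1.507]
wrist_force: [1.3, 1.2, -0.4]
width: 0.0093
```

The bar is gripped at 9.3 mm. I'll start the arc and check.

```bash
python3 -m creep '[[0,-0.86,0.05,0,-1],[0,-0.85,0.15,0,-1],[0,-0.82,0.26,0,-1],[0,0,0,0,-1]]'
```

```text
time: 10.98
tool_pos: [0.4111, -0.0613, 0.0472]
ee_rot: [-1.571, -0.0, -1.507]
wrist_force: [-0.5, -0.8, -4.0]
width: 0.0092
```

Held, with 4 N of spring load. Next, follow the arc to about 1.68 rad.

```bash
python3 -m creep '[[0,-0.79,0.35,0,-1],[0,-0.74,0.44,0,-1],[0,-0.68,0.53,0,-1],[0,-0.61,0.61,0,-1],[0,0,0,0,-1]]' && python3 -m creep '[[0,-0.54,0.68,0,-1],[0,-0.45,0.74,0,-1],[0,-0.36,0.78,0,-1],[0,-0.26,0.82,0,-1],[0,-0.16,0.85,0,-1],[0,0,0,0,-1]]'
```

```text
time: 11.6
tool_pos: [0.4568, -0.0588, 0.1187]
ee_rot: [-1.577, -0.001, -1.507]
wrist_force: [-11.8, -1.0, 9.3]
width: 0.0091
time: 12.35
tool_pos: [0.559, -0.0532, 0.1632]
ee_rot: [-1.565, -0.003, -1.507]
wrist_force: [2.0, -2.3, 4.5]
width: 0.0088
```

```bash
python3 -m creep '[[0,-0.06,0.86,0,-1],[0,0.04,0.86,0,-1],[0,0.05,0.4,0,-1],[0,0,0,0,-1]]' && python3 -m creep '[[0,0,0,0,0.6],[0,0,0,0,0.6],[0,0,0,0,0.6],[0,0,0,0,0.6]]'
python3 - <<'E'
from h import *
o=robot.get_obs();print(o["joint_positions"].round(2))
s=robot.snapshot("scene");w=robot.snapshot("wrist")
cv2.imwrite("pics/s5.png",np.hstack([cv2.resize(s["frame"][90:330,190:430],(400,400)),cv2.resize(w["frame"],(400,400))]))
E
```

```text
time: 12.85
tool_pos: [0.6106, -0.0502, 0.1606]
ee_rot: [-1.568, -0.003, -1.508]
wrist_force: [4.4, -4.1, 1.8]
width: 0.0091
time: 13.35
tool_pos: [0.6085, -0.0478, 0.1603]
ee_rot: [-1.572, 0.001, -1.506]
wrist_force: [3.4, 0.7, -2.4]
width: 0.0454
[-0.17  0.23  1.24  0.    1.68 -0.24]
```

View pics/s5.png

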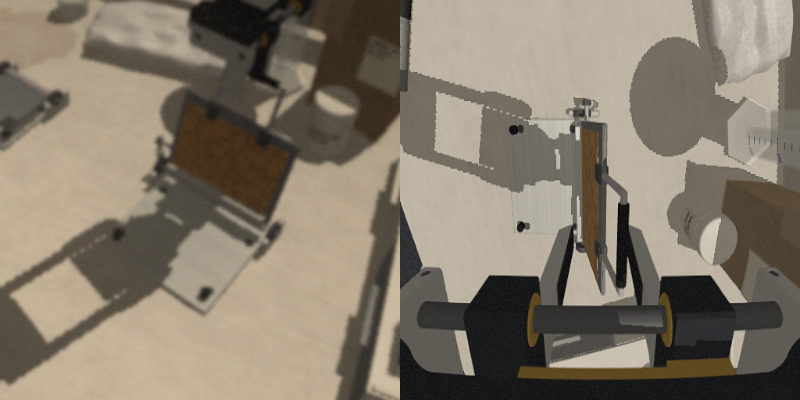

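The panel is up (wrist half: bar about (624,245), close to the right-hand finger). I'll shift the fingers +x to centre on the bar, then lift straight up.

```bash
python3 -m creep '[[0,0,0.5,0,0.6],[0,0,0,0,0.6],[0,0,0,0,0.6]]' && python3 -m creep '[[0,-0.5,0,0,0.6],[0,-1,0,0,0.6],[0,-1,0,0,0.6],[0,-1,0,0,0.6],[0,0,0,0,0.6]]' && python3 -m creep '[[0,-0.3,-1,0,0.6],[0,0,-1,0,0.6],[0,0,-1,0,0.6],[0,0,-1,0,0.6],[0,0,-1,0,0.6],[0,0,-1,0,0.6],[0,0,0,0,0.6],[0,0,0,0,0.6],[0,0,0,0,0.6]]'
python3 - <<'E'
from h import *
s=robot.snapshot("scene");w=robot.snapshot("top")
cv2.imwrite("pics/s6.png",np.hstack([cv2.resize(s["frame"],(400,300)),cv2.resize(w["frame"],(400,300))]))
E
```

```text
time: 13.82
tool_pos: [0.6212, -0.0477, 0.1609]
ee_rot: [-1.571, 0.0, -1.507]
wrist_force: [-0.4, -0.5, -0.8]
width: 0.0752
time: 14.45
tool_pos: [0.6224, -0.0479, 0.2523]
ee_rot: [-1.564, -0.001, -1.507]
wrist_force: [0.6, -0.1, -0.3]
width: 0.0751
time: 15.58
tool_pos: [0.4721, -0.0572, 0.2553]
ee_rot: [-1.572, 0.0, -1.507]
wrist_force: [0.1, -0.2, -0.0]
width: 0.0745
```

View pics/s6.png

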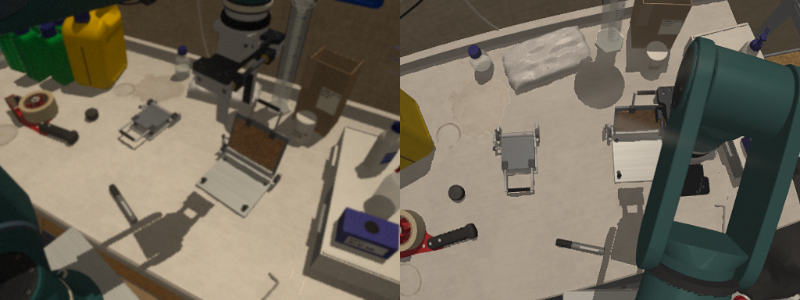

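Both views show the wide panel standing open, the narrow easel still flat, and the arm clear. I'll make one numeric check of the panel angle and hand in.

Run:
```python
from h import *
h=np.array([.5795,-.0485,.03]);ex=np.array([np.cos(.075),np.sin(.075),0])
for c in("scene","top"):
    s=robot.snapshot(c)
    for d in robot.spot_point("wide_easel_bar",c):
        o,r=ray(s,d["centre"])
        f=lambda t:np.linalg.norm(np.cross(h+.18*(-np.cos(t)*ex+np.array([0,0,np.sin(t)]))-o,r))/np.linalg.norm(r)
        t=np.arange(0,2,.01);v=[f(x) for x in t];i=int(np.argmin(v));print(c,d,t[i].round(2),round(v[i],4))
print(robot.get_obs()["wrist_force"]); robot.close_job()
```

```text
scene {'centre': [343.0, 132.8], 'p': 0.73} 1.88 0.0012
top {'centre': [322.6, 117.2], 'p': 0.87} 1.85 0.0077
[-0.89334863 -0.89397907  0.51192168]
the job is handed in; nothing more can be done
```

The wide easel now stands open against its stop, the narrow one is still folded, and the job is handed in at about 16 s of the 37 s allowed. The hand-in reports no verdict, so this rests on my last checks:

- **Wide panel:** the angle measured 1.88 rad from the scene camera and 1.85 rad from the top camera, against a stop at 1.85. The top view's fit was looser, about 8 mm off.
- **Narrow easel:** it looks flat in both pictures. I did not measure its angle.
- **Robot:** the gripper is well clear of the easel and the wrist force reads about zero (around 1 N).

**What went differently:** the first grasp closed on nothing. The fingers end about 30 mm short of the stated TCP, so they shut just above the bar. I saw this in the wrist picture, went lower in small, force-checked steps, and gripped the bar at a 9 mm opening. I then lifted it along its arc past dead centre, released it, and backed off. The highest force I saw at the end of a move was about 15 N.

I viewed 8 of the 10 allowed pictures.

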